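# Close the nesting canister

### The job

The small canister stands nested in the open canister base. Take the tall cover (not the low one) from the cold hob and put it over the small canister: lower it with its bar handle across the line of the base's two ears until it sits fully down on the base, then give it a quarter turn, either way, so that the bar lies in line with the ears and the cover is locked, and let go. Leave the base and the low cover standing where they are.

Things in the scene. Friction and masses are not known exactly. Their poses are not given: they have to be found in the camera images.
- canister_base: Loose round steel pot, 0.9 kg, 96 mm wide, flat shoulder 40 mm high, two brass ears (132 mm over them). Origin: centre of underside; x through the ears, z up. Open neck 60 mm wide, 62 mm high; above each ear (+x, -x) it has a flange out to 40 mm radius, 65 deg of arc wide, underside 50 mm high, bevelled on top; gaps at +y, -y. Alike after half a turn.
- small_canister: Small closed steel canister, 44 mm in diameter, 100 mm high with its little brass knob, loose, already standing nested in the base (underside 6 mm, top 106 mm above the base's underside). Origin: centre of its underside, z up.
- tall_cover: Taller steel cover, 94 mm wide, 88 inside, rim down. Origin: centre of rim, z up. Roof 81 mm up (inside 76). Brass bar on top: 74 mm along x, 16 wide, 97 to 115 mm up. 2 rim tabs (+x, -x: below bar ends), to 36 mm radius, 40 deg wide, 5 high, clear the flanges if bar within 35 deg of square to base x. Seated 40 mm above base origin, play 4 mm, turns freely, no stop; locked at bar along base x.
- low_cover: The lower of the two covers, same material, diameter and handle, but its roof is only 46 mm above its rim (80 mm high with the handle): too low for the small canister. Origin: centre of its open underside, x along its bar, z up. To be left alone. Both covers start on the black hob, a flat glass 6 mm above the worktop.
There are look-alikes about, which are no part of the job. Leave any blue look-alike of the tall_cover alone.

How it is judged:
On the way:
1. the tall cover is down on the base, over the small canister, with its bar across the line of the ears (horizontal distance between tall_cover and canister_base below 0.012 m and z of tall_cover in the frame of canister_base below 0.047 m and angle between the x axis of tall_cover and the x axis of canister_base, either way round above 0.7 rad), for 0.05 s.
At the end, for the whole second after the job is handed in: Tall cover at rest on the base's shoulder (origin 35-44 mm above base's, 12 mm sideways, tilt < 0.1), bar within 0.31 rad of the ears' line; small canister inside the base (12 mm); base upright on the worktop, moved < 60 mm; low cover moved < 30 mm (horizontal distance between each of tall_cover, small_canister and canister_base below 0.012 m and z of tall_cover in the frame of canister_base between 0.035 and 0.044 m and angle between the x axis of tall_cover and the x axis of canister_base, either way round below 0.31 rad and angle between each of tall_cover, canister_base's own z axis and vertical below 0.1 rad and height (world z) of canister_base below 0.01 m and distance of canister_base from where it was at the start of the episode below 0.06 m and distance of low_cover from where it was at the start of the episode below 0.03 m and z of small_canister in the frame of canister_base below 0.012 m and linear speed of tall_cover below 0.02 m/s); the robot touches nothing.
It fails at once if the low cover is moved by more than 30 mm (distance of low_cover from where it was at the start of the episode above 0.03 m).
It fails at once if the base or the small canister is tipped by more than 0.5 rad (angle between any of canister_base, small_canister's own z axis and vertical above 0.5 rad).
It also fails if it takes over 40 s, if anything falls off the work surface, if the arm or the gripper's body presses on something with over 40 N, if the wrist force passes 120 N, or if a joint passes its speed limit or range.

### The arm

A 6-joint arm with a two-finger parallel gripper is mounted at the origin on a cart in front of the work surface, level with it; the furniture and walls round the work are solid. World frame = base frame: x ahead of the robot, y to its left, z up, the work surface at z = 0. Lengths are in m, angles in rad, forces in N, time in s.
With the tool pointing down it reaches from about 0.35 to 0.775 m from the base axis. Payload 5.5 kg.
Tool frame: the origin (TCP) lies at the very end of the fingers, on their centre line; the grasp point (between the pads) lies 19 mm behind it; z points along the fingers, y is the line along which they close (so a half turn about z gives the same grasp; the last joint's range is limited). The gripper opens to 85 mm and grips with 20 to 120 N. Pads are 22 mm wide; open, the fingers measure 114 mm over their backs; the gripper's body (76 mm by 85 mm) begins 54 mm behind the grasp point. The pads swing forward as they close: fully open they stand 13 mm farther back than shut.
Start: joints at [1.148, 0.313, 0.046, 1.304, 0, 1.431], TCP at [0.16, 0.552, 0.231] pointing down, gripper open.
Joint ranges: [-2.76, 2.76], [-0.86, 1.69], [-1.03, 1.26], [-2.2, 2.34], [-1.47, 1.5], [-3.14, 3.14]. Speed limits (rad/s): [2.57, 2.57, 3.14, 3.14, 3.14, 3.14].

### API

Orientations are given as a rotation vector (axis times angle).
In Python, from rig import env gives the robot as it stands. Calls block until the motion is done:
- env.reach(position, orientation): joint-space move of the TCP to a pose.
- env.servo_line(position, frame=None, velocity=0.15, contact_N=None): straight line of the TCP; frame=None keeps the orientation; velocity is the mean speed in m/s. With contact_N (N) it stops when the force on the tool has changed by that much, and returns True; else False.
- env.set_joints(angles): joint-space move.
- env.gripper_to(opening, newtons=None): finger opening in m; newtons is the grip in N (None keeps the last); returns when the fingers have stopped.
- env.pause(seconds).
- env.inverse_kinematics(position, orientation): joint angles nearest the present ones, or None.
- env.read_camera(name): name is "scene" or "top"; returns the picture (400x640x3 uint8, red, green, blue); there is no depth.
- env.calibration(name): a dict with "camera_matrix" (3x3 intrinsics, pixels), "R" (3x3) and "t" (3): a world point X has camera coordinates R X + t. Camera axes: x right, y down, z forward; pixel columns grow to the right and rows downward; lengths in m; the calibration is good to about 2 mm. A picture is of the moment at which its call begins. calibration takes no time and is no camera call.
A pose or a line that the arm cannot do raises env.Unreachable and nothing moves.
- env.job_done(): hands the job in; it is judged then, once.
Readings, each from a call of its own:
- env.read_time(): time.
- env.read_joint_positions(): joint angles.
- env.read_dq(): joint speeds.
- env.read_joint_efforts(): joint torques, N m.
- env.read_ee_pos(): TCP position.
- env.read_ee_rot(): TCP orientation.
- env.read_contact_force(): force on the tool from outside, world axes, zero at the start.
- env.read_torque(): the same for the moment, N m.
- env.read_width(): finger opening in m.
- env.read_grasp_force(): force on a finger pad.
Only numpy, scipy, OpenCV 4.12 (cv2) and the standard library are available. Lean on these libraries where they do the work, as an engineer would, in place of code of your own. Each camera call takes 0.05 s, during which the arm holds its last target. There are 200 camera calls.

## Working session

There is one attempt and no reset: what is moved stays moved. The work goes in short steps, each a Python script; the robot and the scene stay as the last script left them, time stands still between calls to the robot, and variables do not carry over. Pictures are saved under pics/ and viewed, at most 10 in all, crops included, and the job is handed in when it is done.

```bash
mkdir -p pics; ls; python3 - <<'E'
from rig import env
import cv2
for n in ("scene","top"):
    im=env.read_camera(n); cv2.imwrite(f"pics/{n}0.png",im[:,:,::-1]); c=env.calibration(n); print(n,c)
print(env.read_ee_rot(),env.read_time())
E
```

```text
pics
scene {'camera_matrix': array([[500.35774467,   0.        , 316.3133504 ],
       [  0.        , 500.35774467, 207.03927738],
       [  0.        ,   0.        ,   1.        ]]), 'R': array([[ 0.63562335, -0.77187479,  0.01386569],
       [-0.57430072, -0.48477526, -0.6596754 ],
       [ 0.51590855,  0.41134201, -0.75142273]]), 't': array([-0.21611165,  0.40408735,  0.71338769])}
top {'camera_matrix': array([[397.99763083,   0.        , 310.57131447],
       [  0.        , 397.99763083, 200.34557582],
       [  0.        ,   0.        ,   1.        ]]), 'R': array([[ 0.02774084, -0.9995895 , -0.00716143],
       [-0.9984273 , -0.02735801, -0.04893325],
       [ 0.04871724,  0.00850762, -0.99877638]]), 't': array([0.13736097, 0.54131991, 0.99792289])}
[-4.42567365e-01 -3.10981508e+00  2.47376636e-03] 0.1
```

View pics/scene0.png

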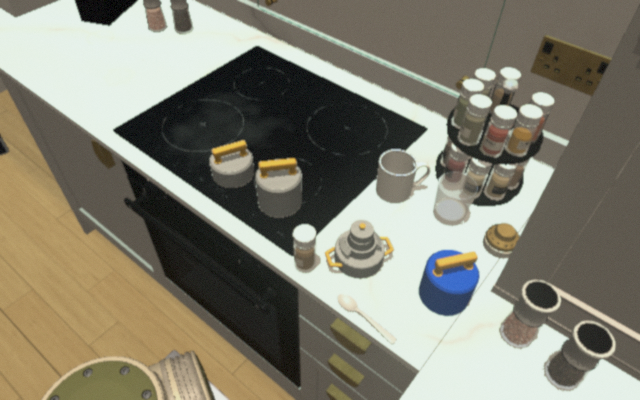

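View pics/top0.png

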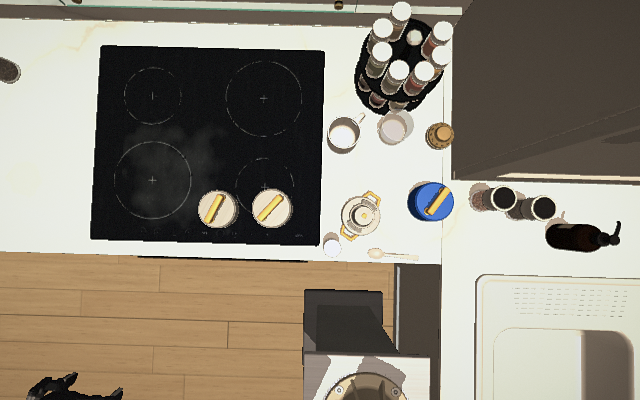

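Look-alikes for the tall cover: grey cover at scene (279,187) / top (272,208), which shows the higher wall; grey low cover at scene (232,163) / top (217,209); blue cover at scene (449,283) / top (431,202), excluded by colour. By the description I choose (279,187). The base with the nested canister is at scene (361,250) / top (361,215), and its ears run up-right in the top view.

```bash
cat > h.py <<'E'
import numpy as np, cv2
from rig import env
def ray(n,uv):
    c=env.calibration(n);R,t=c["R"],c["t"]
    return -R.T@t, R.T@np.linalg.solve(c["camera_matrix"],[uv[0],uv[1],1])
def onz(n,uv,z):
    o,d=ray(n,uv); return o+d*(z-o[2])/d[2]
def tri(a,b):   # scene pixel, top pixel -> point, gap
    o1,d1=ray("scene",a);o2,d2=ray("top",b)
    s=np.linalg.lstsq(np.c_[d1,-d2],o2-o1,rcond=None)[0]
    p,q=o1+d1*s[0],o2+d2*s[1]; return (p+q)/2,np.linalg.norm(p-q)
def brass(im,lo=(12,110,90),hi=(32,255,255)):
    return cv2.inRange(cv2.cvtColor(im,cv2.COLOR_RGB2HSV),lo,hi)
def blobs(n,im,box):
    m=brass(im); x0,y0,x1,y1=box; k=np.zeros_like(m); k[y0:y1,x0:x1]=m[y0:y1,x0:x1]
    N,l,s,c=cv2.connectedComponentsWithStats(k)
    return [(s[i,4],c[i].round(1),s[i,:4],cv2.minAreaRect(np.argwhere(l==i)[:,::-1].astype(np.float32))) for i in range(1,N) if s[i,4]>=6]
E
python3 - <<'E'
from h import *
np.set_printoptions(precision=4,suppress=True)
s=cv2.imread("pics/scene0.png")[:,:,::-1];t=cv2.imread("pics/top0.png")[:,:,::-1]
for n,im,bx in (("scene",s,(200,130,400,285)),("top",t,(190,180,390,250))):
    for a,c,b,r in blobs(n,im,bx): print(n,a,c,b,cv2.boxPoints(r).round(1).tolist())
a=cv2.resize(s[135:285,200:400],None,fx=3.0,fy=3.0,interpolation=cv2.INTER_CUBIC)
b=cv2.resize(t[170:250,190:390],None,fx=3.0,fy=3.0,interpolation=cv2.INTER_CUBIC)
b=b[:150] if 0 else b
cv2.imwrite("pics/crop.png",cv2.resize(np.vstack([a,b]),None,fx=.86,fy=.86)[:,:,::-1])
E
```

```text
scene 392 [229.1 149.6] [212 140  35  24] [[210.6999969482422, 148.1999969482422], [244.39999389648438, 137.8000030517578], [249.3000030517578, 153.6999969482422], [215.60000610351562, 164.0]]
scene 467 [277.1 165.6] [258 158  39  20] [[257.3999938964844, 160.6999969482422], [295.6000061035156, 156.60000610351562], [297.3999938964844, 173.5], [259.20001220703125, 177.60000610351562]]
scene 24 [362.  225.7] [360 223   5   6] [[360.0, 223.0], [364.0, 223.0], [364.0, 228.0], [360.0, 228.0]]
scene 73 [387.5 245.4] [381 237  12  18] [[380.79998779296875, 237.10000610351562], [388.79998779296875, 235.10000610351562], [393.1000061035156, 252.1999969482422], [385.1000061035156, 254.1999969482422]]
scene 105 [332. 259.] [325 248  18  19] [[323.0, 252.1999969482422], [333.6000061035156, 247.1999969482422], [342.20001220703125, 265.3999938964844], [331.6000061035156, 270.3999938964844]]
top 72 [372.9 196.8] [363 191  18  16] [[362.5, 195.6999969482422], [367.0, 189.0], [382.5, 199.3000030517578], [378.0, 206.0]]
top 240 [213.7 208.4] [204 194  21  29] [[202.89999389648438, 220.39999389648438], [217.5, 192.60000610351562], [225.60000610351562, 196.89999389648438], [211.10000610351562, 224.6999969482422]]
top 228 [269.6 207.5] [257 195  26  26] [[256.3999938964844, 216.6999969482422], [278.0, 193.1999969482422], [283.79998779296875, 198.60000610351562], [262.20001220703125, 222.0]]
top 19 [363.8 215.2] [362 213   5   5] [[361.0, 215.0], [363.5, 212.5], [366.5, 215.5], [364.0, 218.0]]
top 80 [346.8 233.9] [340 224  18  17] [[337.20001220703125, 231.10000610351562], [342.8999938964844, 223.89999389648438], [357.5, 235.39999389648438], [351.8999938964844, 242.5]]
```

View pics/crop.png

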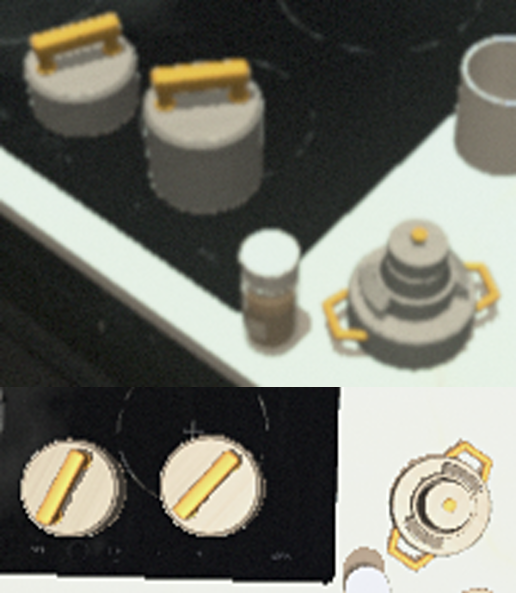

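The crop confirms it: the right-hand cover has the high wall (tall), the left one is low. The base's ears are at top (373,197) and (347,234), its knob at (364,215).

```bash
python3 - <<'E'
from h import *
np.set_printoptions(precision=4,suppress=True)
def bar(b,z):
    P=np.array([onz("top",p,z)[:2] for p in b]); 
    L=[np.linalg.norm(P[1]-P[0]),np.linalg.norm(P[2]-P[1])]
    d=P[1]-P[0] if L[0]>L[1] else P[2]-P[1]
    return P.mean(0),L,np.degrees(np.arctan2(d[1],d[0]))%180
print("tall",bar([[256.4,216.7],[278.0,193.2],[283.8,198.6],[262.2,222.0]],.121))
print("low",bar([[202.9,220.4],[217.5,192.6],[225.6,196.9],[211.1,224.7]],.086))
print("tri tall bar",tri((277,162.5),(270,207.5)),"low",tri((229,146),(214,208.5)))
k=tri((362,225.7),(363.8,215.2)); e1=tri((387.5,245.4),(372.9,196.8)); e2=tri((332,259),(346.8,233.9))
print("knob",k,"\near",e1,e2,np.linalg.norm(e1[0]-e2[0]),(e1[0]+e2[0])/2)
print("knob onz",onz("top",(363.8,215.2),.106),onz("scene",(362,225),.106))
for z in (.03,):
    a,b=onz("top",(372.9,196.8),z),onz("top",(346.8,233.9),z); print("ears",a,b,(a+b)/2,np.degrees(np.arctan2(*(a-b)[1::-1])))
# steel discs in top view
t=cv2.imread("pics/top0.png")
g=cv2.cvtColor(t,cv2.COLOR_BGR2GRAY); m=(g>90).astype(np.uint8)
N,l,s,c=cv2.connectedComponentsWithStats(m)
for p in ((255,200),(232,209),(285,215)):
    i=l[p[1],p[0]]; 
    if i: 
        q=cv2.minEnclosingCircle(np.argwhere(l==i)[:,::-1].astype(np.float32)); print(s[i],q,onz("top",q[0],.087))
print("jar lid",[onz("top",(333,243),z) for z in (.08,)], tri((304,233),(333,243)))
E
```

```text
tall (array([0.5131, 0.2427]), [np.float64(0.07238690574317178), np.float64(0.018081701395065663)], np.float64(139.15623155204014))
low (array([0.508 , 0.3784]), [np.float64(0.07386078361929485), np.float64(0.021832960918463484)], np.float64(154.40411898833025))
tri tall bar (array([0.5127, 0.2438, 0.1203]), np.float64(0.0018183544124818279)) low (array([0.5076, 0.3791, 0.0888]), np.float64(0.001817161326703834))
knob (array([0.5019, 0.0278, 0.104 ]), np.float64(0.0003410772506643969)) 
ear (array([ 0.5506, -0.0051,  0.0232]), np.float64(0.001864671620320231)) (array([0.4558, 0.0582, 0.0225]), np.float64(0.0019756691936179864)) 0.11408093850655335 [0.5032 0.0265 0.0229]
knob onz [0.5019 0.0279 0.106 ] [0.5017 0.0281 0.106 ]
ears [ 0.5497 -0.0034  0.03  ] [0.4554 0.0596 0.03  ] [0.5025 0.0281 0.03  ] -33.76404765040631
[ 252  189   39   39 1216] ((271.60113525390625, 207.87078857421875), 20.344221115112305) [0.5135 0.2429 0.087 ]
[ 198  190   38   38 1105] ((217.12371826171875, 209.18556213378906), 19.50051498413086) [0.5068 0.3714 0.087 ]
[ 252  189   39   39 1216] ((271.60113525390625, 207.87078857421875), 20.344221115112305) [0.5135 0.2429 0.087 ]
jar lid [array([0.4347, 0.0959, 0.08  ])] (array([0.4322, 0.1002, 0.0913]), np.float64(0.009773885991216385))
```

Everything agrees with the given sizes: tall cover bar top measured at 0.120 m (0.121 expected), low cover at 0.089. The base is at (0.502,0.028) with ears at -34°, and the tall bar is at 139°. Next is the grasp.

```bash
cat >> h.py <<'E'
from scipy.spatial.transform import Rotation as Ro
def down(yaw):  # tool down, finger line (tool y) at yaw deg
    a=np.radians(yaw); y=np.array([np.cos(a),np.sin(a),0]); z=np.array([0,0,-1.])
    return Ro.from_matrix(np.c_[np.cross(y,z),y,z]).as_rotvec()
def st(m=""):
    print(m,"t",round(env.read_time(),2),"p",env.read_ee_pos().round(4),"w",round(float(env.read_width()),4),"F",np.round(env.read_contact_force(),1),"q",np.round(env.read_joint_positions(),3))
E
python3 - <<'E'
from h import *
for p,y in (((.513,.243,.2),49),((.502,.028,.24),-34),((.502,.028,.13),56)):
    q=env.inverse_kinematics(p,down(y)); print(None if q is None else np.round(q,2))
env.gripper_to(.05)
env.reach([.513,.243,.19],down(49)); st("above")
c=env.servo_line([.513,.243,.095],velocity=.08,contact_N=6); st(c)
env.gripper_to(.0,70); st("grip"); print(env.read_grasp_force())
env.servo_line([.513,.243,.15],velocity=.08); st("lift")
for n in ("scene",): cv2.imwrite("pics/lift.png",env.read_camera(n)[:,:,::-1])
E
```

```text
[ 0.3   0.31 -0.04  1.23  0.    1.02]
[-0.1   0.17 -0.12  1.28  0.    2.06]
[-0.1   0.23 -0.32  1.02  0.    0.49]
above t 2.26 p [0.5126 0.2439 0.1902] w 0.0502 F [-0.2  0.   0. ] q [ 0.303  0.313 -0.055  1.202  0.     1.017]
False t 3.6 p [0.5135 0.2431 0.0956] w 0.05 F [-0.   0.  -0.8] q [ 0.301  0.375 -0.21   0.986 -0.     1.017]
grip t 4.0 p [0.5133 0.2432 0.0953] w 0.0147 F [1.1 1.4 0.7] q [ 0.301  0.375 -0.21   0.985  0.     1.017]
69.61020112037659
lift t 4.84 p [0.5127 0.2429 0.1495] w 0.0149 F [ 0.4  0.4 -2.6] q [ 0.301  0.335 -0.126  1.11  -0.     1.017]
```

View pics/lift.png

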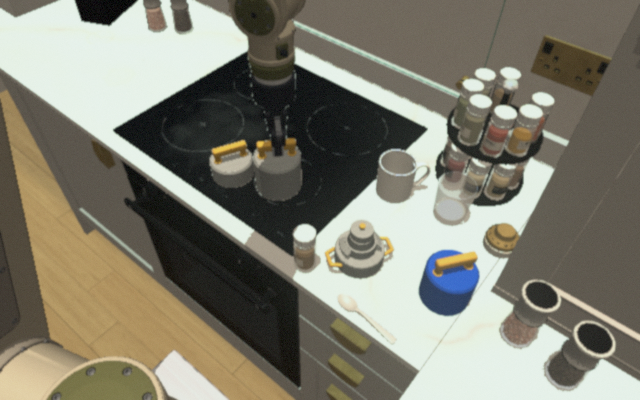

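The cover is held and lifted at scene (279,170), and the low cover is unmoved at (232,163). Next: carry it over, bar square to the ears, and look before lowering.

```bash
python3 - <<'E'
from h import *
env.servo_line([.513,.243,.25],velocity=.12)
env.servo_line([.5022,.028,.25],frame=down(-34),velocity=.08); st("over")
a=env.read_camera("scene")[130:330,260:460]; b=env.read_camera("top")[150:290,270:470]
cv2.imwrite("pics/over.png",cv2.resize(np.vstack([a,b]),None,fx=1.75,fy=1.75,interpolation=cv2.INTER_CUBIC)[:,:,::-1])
E
```

```text
over t 8.72 p [0.5022 0.0282 0.25  ] w 0.0149 F [ 1.  0. -2.] q [-0.104  0.168 -0.097  1.306  0.     2.06 ]
```

View pics/over.png

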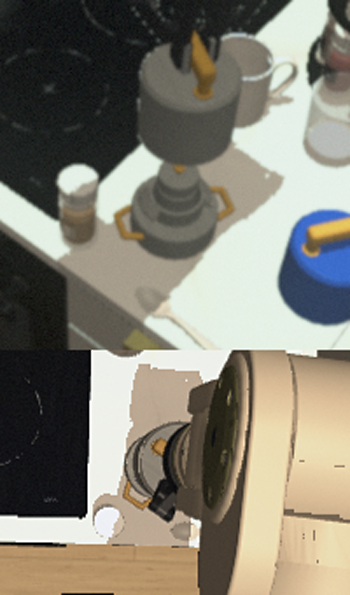

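The cover hangs centred above the canister with its bar across the ears' line (crop: bar at (203,65), ears at (122,222) and (228,203)). Lowering with contact stop.

```bash
python3 - <<'E'
from h import *
x,y=.5022,.028
c=env.servo_line([x,y,.165],velocity=.1,contact_N=10); st(c)
if not c:
    c=env.servo_line([x,y,.1265],velocity=.03,contact_N=10); st(c); print(np.round(env.read_torque(),2))
E
```

```text
False t 9.82 p [0.5027 0.0279 0.1656] w 0.0149 F [-0.  -0.2 -1.3] q [-0.104  0.206 -0.261  1.103 -0.     2.06 ]
True t 10.93 p [0.5023 0.0277 0.1289] w 0.0148 F [-0.7 -1.3  5.3] q [-1.040e-01  2.320e-01 -3.220e-01  1.016e+00 -1.000e-03  2.060e+00]
[ 0.09  0.27 -0.04]
```

It is seated: TCP z is 0.1289 against 0.1293 expected. Now the quarter turn.

```bash
python3 - <<'E'
from h import *
env.pause(.2)
env.servo_line([.5022,.028,.1298],velocity=.02); st("eased")
q=np.array(env.read_joint_positions()); q0=q[5]
for f in (.33,.67,1.0):
    q[5]=q0-f*np.pi/2; env.set_joints(q); env.pause(.1); st(f); print(np.round(env.read_torque(),2))
a=env.read_camera("scene")[150:300,280:480]; cv2.imwrite("pics/turned.png",cv2.resize(a,None,fx=3,fy=3)[:,:,::-1])
E
```

```text
eased t 11.4 p [0.5022 0.028  0.1296] w 0.0148 F [-0.1 -0.1 -2.1] q [-1.040e-01  2.330e-01 -3.190e-01  1.022e+00 -1.000e-03  2.061e+00]
0.33 t 12.06 p [0.502  0.028  0.1294] w 0.0147 F [ 0.1  0.6 -1.6] q [-1.040e-01  2.330e-01 -3.190e-01  1.021e+00 -1.000e-03  1.544e+00]
[ 0.03 -0.03  0.  ]
0.67 t 12.73 p [0.5022 0.028  0.1296] w 0.0146 F [-0.2  0.4 -2.1] q [-1.040e-01  2.330e-01 -3.190e-01  1.022e+00 -1.000e-03  1.010e+00]
[-0.03 -0.02 -0.05]
1.0 t 13.39 p [0.5022 0.028  0.1296] w 0.0149 F [-0.1  0.5 -1.6] q [-1.040e-01  2.330e-01 -3.190e-01  1.022e+00 -1.000e-03  4.920e-01]
[-0.01 -0.    0.04]
```

View pics/turned.png

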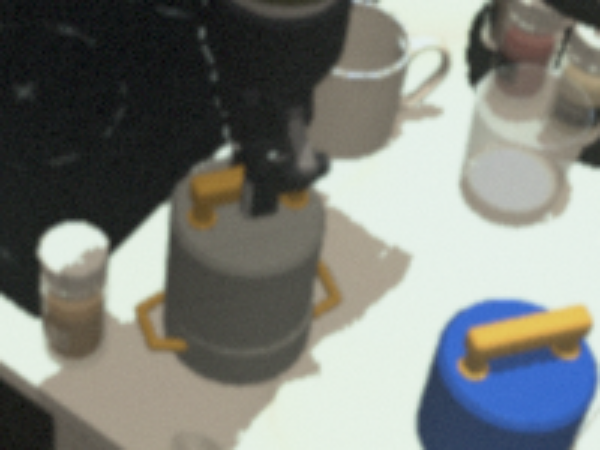

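The cover sits down on the base, with the bar (crop 195–305, 185–200) in line with the ears at (160,320) and (325,290). Releasing and retreating.

```bash
python3 - <<'E'
from h import *
np.set_printoptions(precision=4,suppress=True)
env.gripper_to(.05); st("open")
env.servo_line([.5022,.028,.26],velocity=.1); st("up")
env.reach([.36,.40,.28],down(56)); st("away")
s=env.read_camera("scene");t=env.read_camera("top")
for n,im,bx in (("scene",s,(200,130,400,285)),("top",t,(190,180,390,250))):
    for a,c,b,r in blobs(n,im,bx): print(n,a,c,cv2.boxPoints(r).round(1).tolist())
a=s[130:300,200:460]; b=t[160:260,180:440]
cv2.imwrite("pics/end.png",cv2.resize(np.vstack([a,b]),None,fx=2.2,fy=2.2)[:,:,::-1])
E
```

```text
open t 13.88 p [0.5023 0.028  0.1298] w 0.0501 F [-1.  -0.4  0.6] q [-0.104  0.233 -0.318  1.022 -0.001  0.49 ]
up t 15.32 p [0.5018 0.028  0.2593] w 0.05 F [-0.4  0.2  0.5] q [-0.104  0.169 -0.074  1.332 -0.001  0.49 ]
away t 16.81 p [0.3606 0.3994 0.2799] w 0.0499 F [ 0.4  0.8 -0.2] q [ 0.687  0.232  0.055  1.394 -0.     1.282]
scene 388 [229.2 149.9] [[210.1999969482422, 148.6999969482422], [244.5, 138.1999969482422], [249.3000030517578, 153.6999969482422], [215.0, 164.1999969482422]]
scene 512 [362.6 211.5] [[339.70001220703125, 209.3000030517578], [381.79998779296875, 199.8000030517578], [385.6000061035156, 216.6999969482422], [343.5, 226.1999969482422]]
scene 68 [388.4 246.4] [[385.0, 238.0], [392.0, 238.0], [392.0, 254.0], [385.0, 254.0]]
scene 105 [332.1 259.1] [[323.0, 252.1999969482422], [333.6000061035156, 247.1999969482422], [342.20001220703125, 265.3999938964844], [331.6000061035156, 270.3999938964844]]
top 54 [372.6 195.4] [[364.0, 195.0], [366.6000061035156, 189.39999389648438], [381.6000061035156, 196.39999389648438], [379.0, 202.0]]
top 230 [213.6 208.3] [[202.89999389648438, 220.39999389648438], [217.5, 192.60000610351562], [225.60000610351562, 196.89999389648438], [211.10000610351562, 224.6999969482422]]
top 253 [365.5 215.2] [[352.1000061035156, 226.6999969482422], [371.3999938964844, 199.10000610351562], [378.20001220703125, 203.8000030517578], [358.8999938964844, 231.39999389648438]]
top 79 [346.9 234. ] [[337.3999938964844, 231.39999389648438], [342.29998779296875, 224.5], [357.5, 235.3000030517578], [352.5, 242.1999969482422]]
```

View pics/end.png

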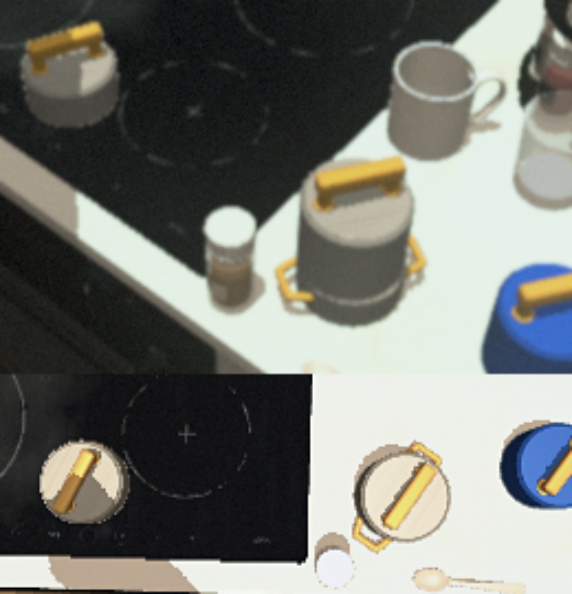

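The cover stands level on the base. The bar is at 55° in the top view, the same as the ears' line, and the base and low cover haven't moved.

```bash
python3 -c "
from rig import env
print(env.job_done())"
```

```text
the job is handed in; nothing more can be done
None
```

The tall cover is seated over the small canister and turned in line with the ears to lock it, and the job was handed in at about 17 s; the base and low cover stayed in place, and no verdict was returned.

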